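# Weigh back a stirrer shaft, balanced on the scale's V rest

## Robot

A 6-joint arm with a two-finger parallel gripper is mounted at the origin on the work surface; the furniture and walls round the work are solid. World frame = base frame: x ahead of the robot, y to its left, z up, the work surface at z = 0. Lengths are in mm, angles in rad, forces in N, time in s.
With the tool pointing down it reaches from about 350 to 775 mm from the base axis. Payload 7.3 kg.
Tool frame: the origin (TCP) lies between the finger pads; the fingertips stand 25 mm ahead of it and the grasp point (between the pads) lies 6 mm ahead of it; z points along the fingers, y is the line along which they close (so a half turn about z gives the same grasp; the last joint's range is limited). The gripper opens to 92 mm and grips with 3 to 60 N. Pads are 19 mm wide; open, the fingers measure 130 mm over their backs; the gripper's body (75 mm by 190 mm) begins 47 mm behind the grasp point.
Start: joints at [-1.28, 0.342, 1.524, -0, 1.275, -0.146], TCP at [222.12, -475.715, 251.741] pointing down, gripper open.
Joint ranges: [-2.53, 2.53], [-0.77, 2.02], [0.04, 2.7], [-1, 4.14], [0.28, 2.66], [-3.11, 3.11]. Speed limits (rad/s): [2.57, 2.57, 3.14, 3.14, 3.14, 3.14].

## Interface

Orientations are given as [roll, pitch, yaw] about the fixed x, y, z axes, in that order (R = Rz(yaw) Ry(pitch) Rx(roll)).
In Python, from plant import bot gives the robot as it stands.
- The arm moves only by the tool play_rows, never from a script. Its argument "commands" is a list of rows, each an object of numbers: "x", "y", "z": the shift along the tool's x, y, z in m; "twist": the turn about the tool's z in degrees. In form: [{"x": .., "y": .., "z": .., "twist": ..}, ...]. A call has exactly 8 rows; each row is the pose to reach, as a shift and turn from the pose commanded when the call began, along the tool's axes at that moment; what a row does not reach only later rows make up. A row lasts 1/10 s, in which the tool goes at most 50 mm and 8.59 degrees, less where a joint would pass 70% of its speed; a pose out of reach is approached as far as the arm can. A call with a gripper value outside its range is refused whole. "jaw" is the closure, from 0 (fully open) to 1 (shut), set as the call begins (left out, the last holds). The fingers move at their own pace and stop on an object; the grip force is fixed at half the most. Time passes only in rows, so rows that repeat a pose let the fingers close, or fill a call up. It gives the time, the measured TCP pose, the force, the opening and the grip force at its end, in the units of the state.
- bot.get_obs(): the state, without advancing time (a new reading comes with each control period).
- bot.capture(name): name is "side" or "top" or "wrist"; returns a dict with "pixels" (384x512x3 uint8, red, green, blue), "fx", "fy", "cx", "cy" (pixels), "eye" and "rotation" of the camera in the world. Camera axes: x right, y down, z forward; pixel columns grow to the right and rows downward; lengths in mm; the calibration is good to about 2 mm. A picture is of the moment at which its call begins. There is no depth.
- bot.close_job(): hands the job in; it is judged then, once.
The state is a dict: "time": time; "joint_positions": joint angles; "dq": joint speeds; "tau": joint torques, N m; "tool_pos": TCP position; "tcp_rot": TCP orientation; "contact_force": force on the tool from outside, world axes, zero at the start; "moment": the same for the moment, N m; "grip_width": finger opening in mm; "finger_force": force on a finger pad.
Only numpy, scipy, OpenCV 4.12 (cv2) and the standard library are available. Lean on these libraries where they do the work, as an engineer would, in place of code of your own. Each camera call takes 0.05 s, during which the arm holds its last target. There are 200 camera calls.

## Task

Weigh the stirrer shaft: first press the scale's oblong tare key to zero it with only its V rest on the pan, then take the shaft from the slanted drip rest and lay it gently in the V across the scale, at its balance point, so that it stays level by itself with both ends free. When it lies still, let go and press the round store key to record the weight, and leave the shaft balanced there. Do not press tare with the shaft on the scale or store before it lies there, never both keys at once, and leave the beaker, the amber bottle and the funnel beside the scale where they are.

Things in the scene. Friction and masses are not known exactly. Their poses are not given: they have to be found in the camera images.
- stirrer: Loose steel stirrer shaft: rod 10 mm thick. Origin on its axis; x along it: plain round drive end at x=-150 mm, rod to +95, hub (16 thick) x=90..110, flat blade 50x52x5 mm x=95..145. A dark clamp collar sits between x=-115 and -30. Shaft with blade, collar not counted: 250 g (+-5%), its own centre of mass at x=+31.9 mm. At the start x points down the slope, 30 deg below level.
- collar (a joint): Where the collar is clamped: the collar's middle lies at stirrer x = value - 0.0725 m (value -0.0325..0.0325, differs each time). Clamped tight: it does not slip below 30 N. It weighs 110 g, its centre of mass on the shaft's axis at its middle.
- collar_mid (a point): Middle of the clamp collar, a dark steel ring 32 mm across and 20 mm wide on the shaft's axis, with a small screw head on one side (to 22 mm from the axis).
- drip_rest: Fixed slanted drip rest: steel tray 310x100x14 mm, origin under its centre; its -y runs level along the tray to the low end. Two V-yokes (8 mm wide, arms +-19 mm wide, tips 8 mm above the shaft axis) hold the shaft at stirrer x=-135 and +85 mm, a heel plate stops the blade end. The shaft's axis slopes down 30 deg toward -y and passes 112 mm above the origin. Lift the shaft straight out of the yokes, square to the slope.
- scale: Fixed compact white bench scale, 170 mm wide (its y), x=-106..+60 mm, body top at z=50 mm; origin under it on the table, x away from the key panel. The front panel slopes 18 deg up away from the robot, with a dark display between the two keys. A round pan (94 mm, top at z=60 mm) carries the steel V rest.
- rest_notch (a point): On the V rest: the point on the axis of a 10 mm shaft lying seated in the V, 130 mm above the table; axes as the scale: the shaft lies along y. The V is a 90 deg yoke only 10 mm wide along y (+-5 mm), so the shaft tips unless its balance point is over it; arms open to +-15 mm in x (outside +-19), tips 8 mm above this point. Post below is 16 mm (x) by 10 mm (y); foot 52 mm across, 63 mm below.
- tare_key_top (a point): Centre of the top face of the tare key: the oblong black key, 34x21 mm, on the left of the panel as seen from the robot. z points out of the panel (18 deg toward the robot from vertical), y along the panel's width to the left. Stands 6 mm proud.
- tare_key (a joint): Tare key travel: 0 released, 0.004 m fully pressed; springs back. 1 N to start, 3.9 N fully down; counts as pressed beyond 0.0025.
- store_key_top (a point): Centre of the top face of the store key: the round black key, 24 mm across, on the right of the panel as seen from the robot. z points out of the panel, as at the tare key. Stands 6 mm proud.
- store_key (a joint): Store key travel: 0 released, 0.004 m fully pressed; springs back. 1 N to start, 3.9 N fully down; counts as pressed beyond 0.0025.
- rest: The scale's pan with the V rest on it, fixed to the scale; same origin and axes as the scale.
- beaker: small glass beaker, 47 mm across, 55 high; origin under its centre.
- amber_bottle: amber dropper bottle, 39 mm across, 102 high; origin under its centre.
- funnel: small steel funnel standing mouth down, 57 mm across, 56 high; origin under its centre.

How it is judged:
By the outcome, as a careful person would: the job done as asked, in the order asked, and still so for the second after the job is handed in, with the robot touching nothing.
It also fails if it takes over 72 s, if anything falls off the work surface, if the arm or the gripper's body presses on something with over 40 N, if the wrist force passes 120 N, or if a joint passes its speed limit or range.

## Working session

There is one attempt and no reset: what is moved stays moved. The work goes in short steps, Python scripts to look and compute and a tool call to move; the robot and the scene stay as the last step left them, time stands still between calls to the robot, and variables do not carry over. Pictures are saved under pics/ and viewed, at most 10 in all, crops included, and the job is handed in when it is done.

Besides the shell and the picture viewer there is one more tool, called after "Emit:" in YAML: its name, and indented under it one key for each argument. play_rows: Moves the arm, as the interface text tells. Its arguments: {"type":"object","properties":{"commands":{"type":"array"},"jaw":{"type":"number"}},"required":["commands"]}

```bash
mkdir -p pics; ls; python3 - <<'E'
from plant import bot
import cv2,numpy as np,pickle
d={}
for n in("side","top","wrist"):
    c=bot.capture(n); d[n]=c
    cv2.imwrite(f"pics/{n}0.png",c["pixels"][:,:,::-1])
    print(n,c["fx"],c["fy"],c["cx"],c["cy"],np.round(c["eye"],1),np.round(c["rotation"],4).tolist())
pickle.dump(d,open("c0.pkl","wb"))
print(bot.get_obs())
a=np.hstack([cv2.resize(d[n]["pixels"],(512,384)) for n in("side","top")])
E
```

```text
pics
side 382.88161418259705 382.88161418259705 254.90555726697897 186.99692192618593 [118.5 765.2 804.5] [-2.2405, -0.0132, -2.6754]
top 351.6004111885507 351.6004111885507 250.6192163867344 186.6571976295787 [ 433.    -7.9 1069.7] [-3.0883, -0.0084, -1.5769]
wrist 312.2206669924882 312.2206669924882 253.65542006991026 192.68093877513647 [ 299.9 -440.6  383.7] [2.8301, 0.0009, -1.1345]
{'time': 0.15, 'joint_positions': array([-1.27999949e+00,  3.42578557e-01,  1.52476087e+00, -7.46353208e-06,
        1.27536313e+00, -1.45973640e-01]), 'dq': array([ 7.62401320e-05, -5.97868875e-04, -2.88676145e-03, -1.03040317e-03,
       -3.31286262e-04, -3.06323239e-04]), 'tau': array([ 2.05391138e-03, -4.31467402e+01, -2.44353390e+01,  7.18984567e-02,
        5.37333253e-02, -7.20479966e-05]), 'tool_pos': array([ 222.04148211, -475.45816272,  251.20915859]), 'tcp_rot': array([-3.14049351e+00, -1.54380879e-04,  4.36772574e-01]), 'contact_force': array([ 0.10512913,  0.27950716, -0.17065105]), 'moment': array([0.02415555, 0.00240127, 0.0092479 ]), 'finger_force': 0.0, 'grip_width': 91.6608622388888}
```

View pics/side0.png

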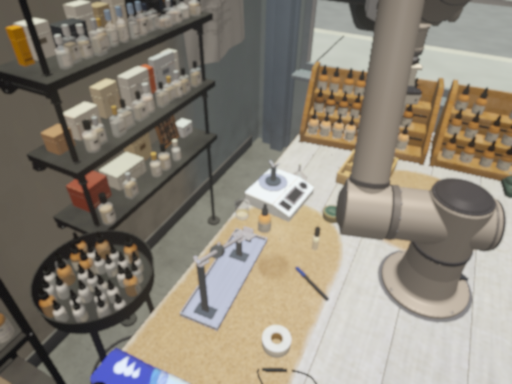

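View pics/top0.png

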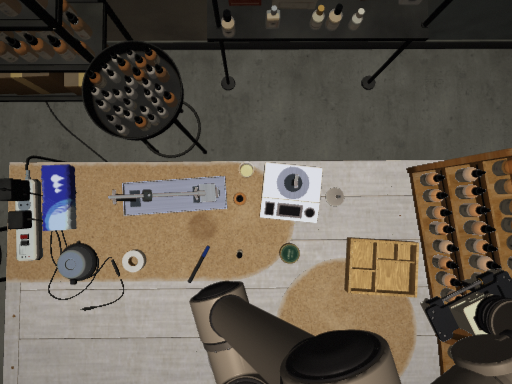

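The shaft lies on the rest at about (115–225, 195) in the top view, with its blade toward the scale. The scale is at (292, 192), with tare at (270, 209) and store at (310, 212). The bottle is at (239, 198), the beaker at (247, 170) and the funnel at (336, 197). I'll zoom in for the measurements.

```bash
cat > h.py <<'E'
import numpy as np,cv2,pickle
from scipy.spatial.transform import Rotation as Ro
def Rm(c):
    r=np.array(c["rotation"]); return r if r.shape==(3,3) else Ro.from_euler("xyz",r).as_matrix()
def proj(c,P):
    q=(np.atleast_2d(P)-c["eye"])@Rm(c); return np.c_[c["cx"]+c["fx"]*q[:,0]/q[:,2],c["cy"]+c["fy"]*q[:,1]/q[:,2]]
def ray(c,u,v):
    return Rm(c)@np.array([(u-c["cx"])/c["fx"],(v-c["cy"])/c["fy"],1.])
def plane(c,u,v,z):
    d=ray(c,u,v); return np.array(c["eye"])+d*(z-c["eye"][2])/d[2]
def crop(c,u0,v0,u1,v1,s,fn):
    cv2.imwrite(fn,cv2.resize(c["pixels"][v0:v1,u0:u1,::-1],None,fx=s,fy=s,interpolation=cv2.INTER_CUBIC))
E
python3 - <<'E'
from h import *
d=pickle.load(open("c0.pkl","rb"))
t,s=d["top"],d["side"]
a=cv2.resize(t["pixels"][165:225,100:240],None,fx=5.7,fy=5.7,interpolation=cv2.INTER_CUBIC)[:,:798]
w=cv2.resize(t["pixels"][155:228,228:350],None,fx=3.3,fy=3.3,interpolation=cv2.INTER_CUBIC)
x=cv2.resize(s["pixels"][150:330,180:330],None,fx=2,fy=1.34,interpolation=cv2.INTER_CUBIC)
o=np.zeros((600,800,3),np.uint8);o[:a.shape[0],:a.shape[1]]=a;o[345:345+w.shape[0],:w.shape[1]]=w;o[345:345+x.shape[0],450:750]=x
cv2.imwrite("pics/comb.png",o[:,:,::-1])
print(Rm(t).round(3))
# scale white mask
hsv=cv2.cvtColor(t["pixels"],cv2.COLOR_RGB2HSV)
m=((hsv[...,1]<25)&(hsv[...,2]>200)).astype(np.uint8); m[:, :250]=0;m[:,335:]=0;m[:155]=0;m[228:]=0
cs,_=cv2.findContours(m,cv2.RETR_EXTERNAL,cv2.CHAIN_APPROX_NONE);c=max(cs,key=cv2.contourArea)
r=cv2.minAreaRect(c);print(r,[plane(t,*p,50).round(1).tolist() for p in cv2.boxPoints(r)])
E
```

```text
[[-0.006 -0.999  0.053]
 [-1.     0.006 -0.009]
 [ 0.008 -0.053 -0.999]]
((291.0175476074219, 192.0787353515625), (57.64631652832031, 55.299652099609375), 5.856013774871826) [[400.4, -42.0, 50.0], [560.2, -59.7, 50.0], [542.2, -226.9, 50.0], [382.4, -207.8, 50.0]]
```

View pics/comb.png

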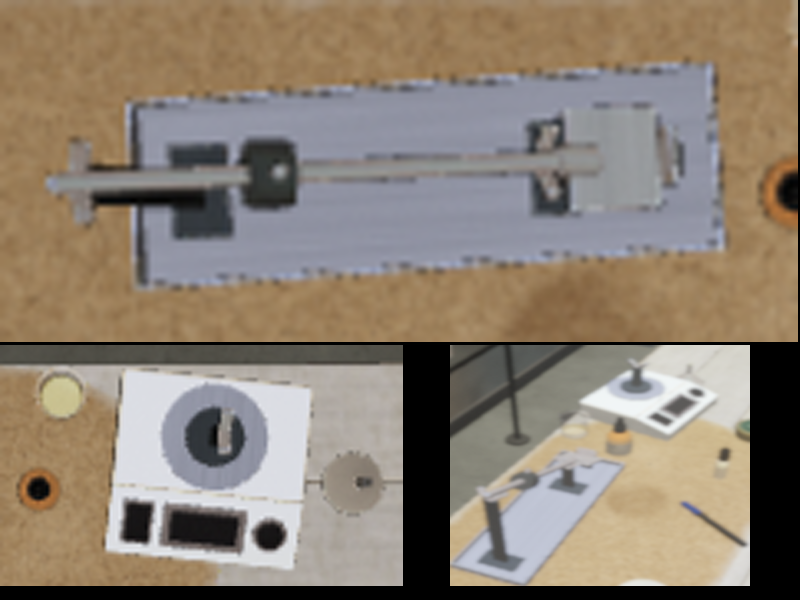

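```bash
python3 - <<'E'
from h import *
d=pickle.load(open("c0.pkl","rb"));t=d["top"];px=t["pixels"]
S=4
def sub(u0,v0,u1,v1): return cv2.cvtColor(cv2.resize(px[v0:v1,u0:u1],None,fx=S,fy=S,interpolation=cv2.INTER_CUBIC),cv2.COLOR_RGB2HSV),(u0,v0)
def blobs(m,o,amin):
    cs,_=cv2.findContours(m.astype(np.uint8),cv2.RETR_EXTERNAL,cv2.CHAIN_APPROX_NONE)
    for c in cs:
        if cv2.contourArea(c)>amin*S*S:
            (cx,cy),(w,h),a=cv2.minAreaRect(c)
            M=cv2.moments(c); f=lambda x,y:((x+.5)/S-.5+o[0],(y+.5)/S-.5+o[1])
            yield f(cx,cy),f(M['m10']/M['m00'],M['m01']/M['m00']),(w/S,h/S,a),c,f
h,o=sub(258,160,326,225)
print("dark on scale")
for b in blobs((h[...,2]<60),o,15): print(np.round(b[0],2),np.round(b[1],2),np.round(b[2],1),[plane(t,*b[0],z).round(1)[:2].tolist() for z in(35,45,60,65)])
print("pan")
for b in blobs((h[...,2]<190)&(h[...,2]>0),o,150): print(np.round(b[0],2),np.round(b[2],1),plane(t,*b[0],60).round(1))
h,o=sub(108,168,232,222)
print("tray")
for b in blobs((h[...,0]>100)&(h[...,0]<130)&(h[...,1]>20)&(h[...,2]>100),o,300):
    f=b[4];bp=[f(*p) for p in cv2.boxPoints(cv2.minAreaRect(b[3]))];print(np.round(b[0],2),np.round(b[2],1),[plane(t,*p,14).round(1).tolist()[:2] for p in bp])
print("dark")
for b in blobs((h[...,2]<75),o,15): print(np.round(b[0],2),np.round(b[1],2),np.round(b[2],1))
# V bar on scale
h,o=sub(288,168,306,196)
print(h[::S,::S,2])
E
```

```text
dark on scale
[309.5  212.38] [309.32 212.46] [ 7.5  7.8 90. ] [[411.5, -189.5], [411.7, -187.8], [412.0, -185.2], [412.1, -184.3]]
[289.22 210.3 ] [289.2  210.27] [20.5  9.   5.7] [[418.0, -129.9], [418.1, -128.8], [418.3, -127.0], [418.4, -126.4]]
[269.12 208.33] [269.15 208.3 ] [ 7.2 11.2  6.7] [[424.1, -70.9], [424.2, -70.3], [424.3, -69.4], [424.4, -69.0]]
[299.22 183.52] [299.44 182.75] [ 3.6 11.3  8.5] [[496.7, -160.4], [496.1, -158.9], [495.1, -156.7], [494.8, -156.0]]
[289.8  182.82] [289.75 182.15] [16.  10.8 80.5] [[498.9, -132.6], [498.2, -131.4], [497.3, -129.6], [497.0, -129.0]]
pan
[291.5 192. ] [64.8 67.8 90. ] [ 470.8 -134.2   60. ]
tray
[174.76 195.18] [ 32.8 101.4  86.1] [[504.6, 365.5], [523.8, 62.1], [425.5, 55.6], [406.7, 357.6]]
dark
[127.76 201.91] [131.   200.95] [ 8.2 24.2 88.9]
[196.36 199.03] [196.55 199.44] [ 6.   5.6 83.7]
[134.51 192.02] [134.51 192.05] [ 3.   9.3 87. ]
[146.5  195.25] [146.86 195.19] [11.2  9.8 90. ]
[[175 168 163 164 164 166 168 168 167 165 169 182 208 228 230 228 227 227]
 [170 167 164 165 164 165 168 168 165 164 166 171 181 196 216 
[... 1263 characters left out ...]
 49  81 142 165 160 161]
 [ 58  57  58  58  59  52 107 160 160 157 102  60  52 114 161 164 160 162]
 [ 58  58  59  58  59  55  83 110 107  95  73  50  78 142 166 164 160 162]
 [ 54  57  59  59  60  59  61  64  63  59  48  72 127 159 164 163 160 161]
 [ 84  64  49  56  60  58  55  55  48  64  98 134 156 162 163 162 159 162]
 [143 129 110  72  60  61  72  79 100 129 154 161 161 163 164 162 159 161]
 [170 166 158 135 127 127 132 137 154 167 164 160 160 163 164 162 160 161]
 [169 163 161 167 169 168 162 163 164 165 163 161 160 162 164 162 157 161]
 [167 161 160 166 169 167 160 163 164 164 163 160 161 162 164 158 165 192]
 [166 161 160 165 168 166 159 163 163 164 162 160 161 163 163 163 194 224]]
```

```bash
python3 - <<'E'
from h import *
d=pickle.load(open("c0.pkl","rb"));t=d["top"];s=d["side"]
n=plane(t,296.1-.0,180.9,138);print("notch xy",n.round(1))
crease=plane(t,228+200/3.3-.35,155+150/3.3-.35,50);print("crease",crease.round(1))
ax=np.array([np.cos(np.radians(6.1)),-np.sin(np.radians(6.1))])
for nm,u,v in(("tare",269.12,208.33),("store",309.5,212.38)):
    z=45
    for _ in range(8):
        p=plane(t,u,v,z); dx=(crease[:2]-p[:2])@ax; z=50-np.tan(np.radians(18))*dx+6/np.cos(np.radians(18))
    print(nm,p.round(1),dx.round(1),"rel notch",((p-n)[:2]@ax).round(1), proj(s,[p]).round(1))
print("notch in side",proj(s,[[n[0],n[1],138]]).round(1))
C=np.array([465.2,210.2,112]);h=np.array([.063,-.998,0]);h/=np.linalg.norm(h)
a=h*np.cos(np.pi/6)-np.array([0,0,.5])
def along(u,v):
    r=ray(t,u,v); A=np.c_[a,-r,np.cross(a,r)]; k=np.linalg.solve(A,np.array(t["eye"])-C); return k[0],k[2]*np.linalg.norm(np.cross(a,r))
for nm,u,v in(("drive",108.4,196.9),("blade",216.1,193),("collar",146.86,195.2),("collarL",100+240/5.7,195.2),("collarR",100+298/5.7,195.2),("yokeU",100+80/5.7-.4,165+180/5.7)): print(nm,np.round(along(u,v),1))
print("side proj drive,blade ends",proj(s,[C+a*-125,C+a*170]).round(1))
# side view of bottle etc on top
for nm,u,v,z in(("bottle",239.5,198,100),("beaker",246.6,170,55),("funnel",335,196.5,30)): print(nm,plane(t,u,v,z).round(0))
E
```

```text
notch xy [ 497.4 -137.   138. ]
crease [ 447.7 -125.7   50. ]
tare [424.2 -70.2  46.8] 29.3 rel notch -79.8 [[285.3 202.3]]
store [ 411.7 -187.5   46.8] 29.2 rel notch -79.8 [[303.1 182.6]]
notch in side [[273.8 160.1]]
drive [-150.5   -0.5]
blade [145.4  -3.2]
collar [-55.3  -0.6]
collarL [-67.6  -0. ]
collarR [-41.   -1.2]
yokeU [-138.1   -0.3]
side proj drive,blade ends [[203.3 256.9]
 [250.5 229.1]]
bottle [454.  14. 100.]
beaker [536.  -5.  55.]
funnel [ 458. -267.   30.]
```

Emit:
play_rows:
  commands:
    - {"x":0.043,"y":-0.034,"z":0.012,"twist":8}
    - {"x":0.086,"y":-0.069,"z":0.025,"twist":16}
    - {"x":0.129,"y":-0.104,"z":0.038,"twist":24}
    - {"x":0.172,"y":-0.138,"z":0.05,"twist":31.1}
    - {"x":0.215,"y":-0.173,"z":0.063,"twist":31.1}
    - {"x":0.258,"y":-0.208,"z":0.076,"twist":31.1}
    - {"x":0.3,"y":-0.243,"z":0.088,"twist":31.1}
    - {"x":0.343,"y":-0.277,"z":0.1,"twist":31.1}
  jaw: 1

```text
time: 0.95
tool_pos: [392.8, -125.4, 163.1]
tcp_rot: [3.141, -0.0, -0.106]
contact_force: [0.4, -0.7, 0.9]
grip_width: 32.9
finger_force: 0.0
```

```bash
cat >> h.py <<'E'
def delta(o,p,yaw):
    y0=o["tcp_rot"][2]; w=np.array(p)-o["tool_pos"]; c,s=np.cos(y0),np.sin(y0)
    print("t",round(o["time"],2),"pos",o["tool_pos"].round(1),"rot",np.degrees(o["tcp_rot"]).round(2),"F",o["contact_force"].round(1),"w",round(o["grip_width"],1))
    print("x %.1f y %.1f z %.1f twist %.2f"%(c*w[0]+s*w[1],s*w[0]-c*w[1],-w[2],y0*180/np.pi-yaw))
E
python3 -c "
from h import *
from plant import bot
delta(bot.get_obs(),[416.2,-79.4,77],-6.1)
"
```

```text
t 0.95 pos [ 392.8 -125.4  163.1] rot [ 1.7999e+02 -2.0000e-02 -6.1000e+00] F [ 0.4 -0.7  0.9] w 32.9
x 18.4 y -48.2 z 86.1 twist 0.00
```

Emit:
play_rows:
  commands:
    - {"z":0}
    - {"z":0}
    - {"z":0}
    - {"z":0}
    - {"z":0}
    - {"z":0}
    - {"z":0}
    - {"z":0}

```text
invalid input at $.commands[0]: expected keys x, y, z, twist
```

```bash
python3 -c "
from h import *
from plant import bot
delta(bot.get_obs(),[416.2,-79.4,77],-6.1)
"
```

```text
t 0.95 pos [ 392.8 -125.4  163.1] rot [ 1.7999e+02 -2.0000e-02 -6.1000e+00] F [ 0.4 -0.7  0.9] w 32.9
x 18.4 y -48.2 z 86.1 twist 0.00
```

Emit:
play_rows:
  commands:
    - {"x":0.004,"y":-0.01,"z":0.02,"twist":0}
    - {"x":0.008,"y":-0.02,"z":0.04,"twist":0}
    - {"x":0.01,"y":-0.03,"z":0.06,"twist":0}
    - {"x":0.01,"y":-0.03,"z":0.06,"twist":0}
    - {"x":0.01,"y":-0.03,"z":0.06,"twist":0}
    - {"x":0.01,"y":-0.03,"z":0.06,"twist":0}
    - {"x":0.01,"y":-0.03,"z":0.06,"twist":0}
    - {"x":0.01,"y":-0.03,"z":0.06,"twist":0}

```text
time: 1.75
tool_pos: [405.8, -99.0, 104.1]
tcp_rot: [3.141, -0.001, -0.107]
contact_force: [0.4, 0.0, 0.2]
grip_width: 0.4
finger_force: 0.0
```

```bash
python3 - <<'E'
from h import *
from plant import bot
delta(bot.get_obs(),[416.2,-79.4,77],-6.1)
c=bot.capture("top");crop(c,220,150,350,240,6,"pics/tare1.png")
E
```

```text
t 1.75 pos [405.8 -99.  104.1] rot [ 1.7997e+02 -8.0000e-02 -6.1200e+00] F [0.4 0.  0.2] w 0.4
x 8.3 y -20.6 z 27.1 twist -0.02
```

View pics/tare1.png

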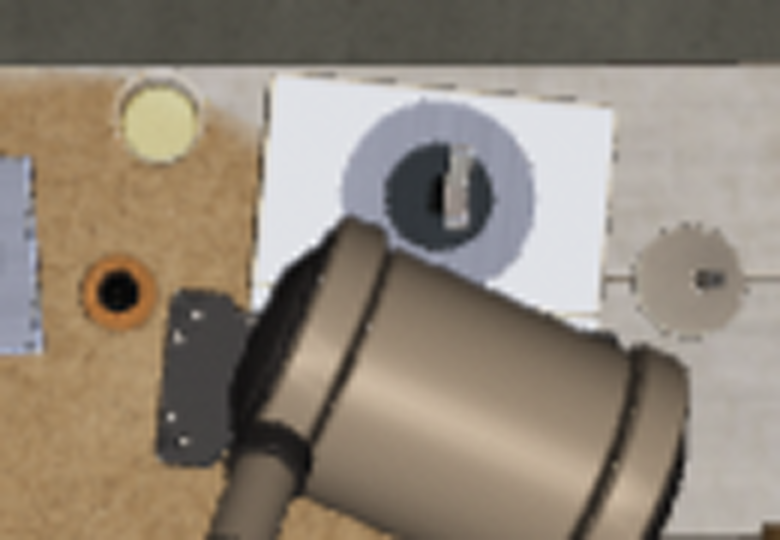

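Gripper is over the scale front; bottle at (118,290) in the crop, body edge close to it, so I press with the tool shifted a bit to the right.

Emit:
play_rows:
  commands:
    - {"x":0.008,"y":-0.015,"z":0.005,"twist":0}
    - {"x":0.008,"y":-0.015,"z":0.015,"twist":0}
    - {"x":0.008,"y":-0.015,"z":0.025,"twist":0}
    - {"x":0.008,"y":-0.015,"z":0.029,"twist":0}
    - {"x":0.008,"y":-0.015,"z":0.031,"twist":0}
    - {"x":0.008,"y":-0.015,"z":0.032,"twist":0}
    - {"x":0.008,"y":-0.015,"z":0.032,"twist":0}
    - {"x":0.008,"y":-0.015,"z":0.032,"twist":0}

```text
time: 2.6
tool_pos: [415.2, -84.6, 71.7]
tcp_rot: [3.141, -0.0, -0.106]
contact_force: [0.5, -0.1, -0.3]
grip_width: 0.5
finger_force: 0.0
```

Emit:
play_rows:
  commands:
    - {"x":0,"y":0,"z":0.001,"twist":0}
    - {"x":0,"y":0,"z":0.001,"twist":0}
    - {"x":0,"y":0,"z":0.002,"twist":0}
    - {"x":0,"y":0,"z":0.002,"twist":0}
    - {"x":0,"y":0,"z":0.003,"twist":0}
    - {"x":0,"y":0,"z":0.003,"twist":0}
    - {"x":0,"y":0,"z":0.003,"twist":0}
    - {"x":0,"y":0,"z":0.003,"twist":0}

```text
time: 3.4
tool_pos: [415.2, -84.5, 68.6]
tcp_rot: [3.141, -0.0, -0.106]
contact_force: [1.2, -1.3, 2.7]
grip_width: 0.5
finger_force: 1.0
```

Emit:
play_rows:
  commands:
    - {"x":0,"y":0,"z":0.001,"twist":0}
    - {"x":0,"y":0,"z":0.001,"twist":0}
    - {"x":0,"y":0,"z":0.0015,"twist":0}
    - {"x":0,"y":0,"z":0.0015,"twist":0}
    - {"x":0,"y":0,"z":0.0015,"twist":0}
    - {"x":0,"y":0,"z":0.0015,"twist":0}
    - {"x":0,"y":0,"z":0.0015,"twist":0}
    - {"x":0,"y":0,"z":0.0015,"twist":0}

```text
time: 4.2
tool_pos: [415.2, -84.5, 67.0]
tcp_rot: [3.141, -0.0, -0.106]
contact_force: [1.1, -1.9, 3.3]
grip_width: 0.7
finger_force: 1.6
```

Emit:
play_rows:
  commands:
    - {"x":0,"y":0,"z":0.001,"twist":0}
    - {"x":0,"y":0,"z":0.001,"twist":0}
    - {"x":0,"y":0,"z":0.001,"twist":0}
    - {"x":0,"y":0,"z":-0.01,"twist":0}
    - {"x":0,"y":0,"z":-0.04,"twist":0}
    - {"x":0,"y":0,"z":-0.08,"twist":0}
    - {"x":0,"y":0,"z":-0.12,"twist":0}
    - {"x":0,"y":0,"z":-0.15,"twist":0}
  jaw: 1

```text
time: 5.0
tool_pos: [414.3, -83.8, 218.5]
tcp_rot: [-3.141, 0.001, -0.106]
contact_force: [1.2, -0.4, 0.4]
grip_width: 0.5
finger_force: 0.0
```

```bash
python3 - <<'E'
from h import *
from plant import bot
C=np.array([465.2,210.2,112]);h=np.array([.063,-.998,0]);h/=np.linalg.norm(h);a=h*np.cos(np.pi/6)-np.array([0,0,.5])
print(C+a*34)
delta(bot.get_obs(),C+a*34+[0,0,120],93.6)
E
```

```text
[467.05505146 180.81362928  95.        ]
t 5.0 pos [414.3 -83.8 218.5] rot [-1.7996e+02  6.0000e-02 -6.0600e+00] F [ 1.2 -0.4  0.4] w 0.5
x 24.5 y -268.7 z 3.5 twist -99.66
```

Emit:
play_rows:
  commands:
    - {"x":0.003,"y":-0.033,"z":0,"twist":-8}
    - {"x":0.006,"y":-0.067,"z":0,"twist":-16}
    - {"x":0.009,"y":-0.1,"z":0,"twist":-24}
    - {"x":0.012,"y":-0.135,"z":0,"twist":-32}
    - {"x":0.015,"y":-0.17,"z":0,"twist":-40}
    - {"x":0.018,"y":-0.2,"z":0,"twist":-48}
    - {"x":0.021,"y":-0.235,"z":0,"twist":-56}
    - {"x":0.0245,"y":-0.269,"z":0,"twist":-64}
  jaw: 0.4

```text
time: 5.8
tool_pos: [466.6, 182.0, 216.0]
tcp_rot: [-3.139, 0.002, 1.017]
contact_force: [1.1, -0.4, 0.4]
grip_width: 54.1
finger_force: 0.0
```

Emit:
play_rows:
  commands:
    - {"x":0,"y":0,"z":0,"twist":-8}
    - {"x":0,"y":0,"z":0,"twist":-16}
    - {"x":0,"y":0,"z":0,"twist":-24}
    - {"x":0,"y":0,"z":0,"twist":-32}
    - {"x":0,"y":0,"z":0,"twist":-35.7}
    - {"x":0,"y":0,"z":0,"twist":-35.7}
    - {"x":0,"y":0,"z":0,"twist":-35.7}
    - {"x":0,"y":0,"z":0,"twist":-35.7}

```text
time: 6.6
tool_pos: [467.5, 180.5, 216.6]
tcp_rot: [-3.14, 0.0, 1.633]
contact_force: [0.5, -0.3, 0.6]
grip_width: 55.0
finger_force: 0.0
```

```bash
python3 - <<'E'
from h import *
from plant import bot
o=bot.get_obs();delta(o,[467.1,180.8,95+16],93.6)
c=bot.capture("wrist");cv2.imwrite("pics/w1.png",c["pixels"][:,:,::-1]);pickle.dump((c,o),open("w1.pkl","wb"))
E
```

```text
t 6.6 pos [467.5 180.5 216.6] rot [-1.7993e+02  1.0000e-02  9.3550e+01] F [ 0.5 -0.3  0.6] w 55.0
x 0.4 y -0.4 z 105.6 twist -0.05
```

View pics/w1.png

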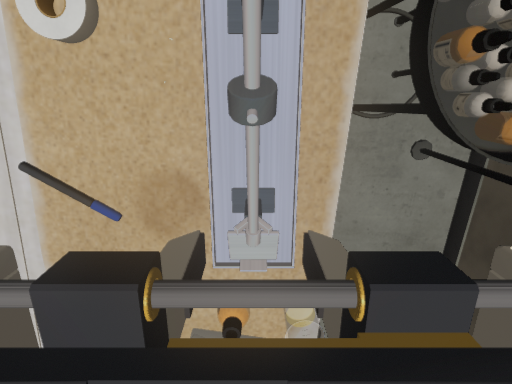

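Emit:
play_rows:
  commands:
    - {"x":0,"y":0,"z":0.02,"twist":0}
    - {"x":0,"y":0,"z":0.04,"twist":0}
    - {"x":0,"y":0,"z":0.06,"twist":0}
    - {"x":0,"y":0,"z":0.08,"twist":0}
    - {"x":0,"y":0,"z":0.095,"twist":0}
    - {"x":0,"y":0,"z":0.1055,"twist":0}
    - {"x":0,"y":0,"z":0.1055,"twist":0}
    - {"x":0,"y":0,"z":0.1055,"twist":0}

```text
time: 7.45
tool_pos: [468.1, 180.5, 111.8]
tcp_rot: [3.141, 0.0, 1.634]
contact_force: [-0.0, -0.5, -0.0]
grip_width: 55.0
finger_force: 0.0
```

Emit:
play_rows:
  commands:
    - {"x":0,"y":0,"z":0,"twist":0}
    - {"x":0,"y":0,"z":0,"twist":0}
    - {"x":0,"y":0,"z":0,"twist":0}
    - {"x":0,"y":0,"z":0,"twist":0}
    - {"x":0,"y":0,"z":0,"twist":0}
    - {"x":0,"y":0,"z":0,"twist":0}
    - {"x":0,"y":0,"z":0,"twist":0}
    - {"x":0,"y":0,"z":0,"twist":0}
  jaw: 1

```text
time: 8.25
tool_pos: [466.6, 180.4, 111.3]
tcp_rot: [-3.139, 0.0, 1.634]
contact_force: [-4.8, -0.4, 3.7]
grip_width: 9.0
finger_force: 30.0
```

Emit:
play_rows:
  commands:
    - {"x":-0.004,"y":0,"z":-0.007,"twist":0}
    - {"x":-0.01,"y":0,"z":-0.0173,"twist":0}
    - {"x":-0.02,"y":0,"z":-0.0346,"twist":0}
    - {"x":-0.03,"y":0,"z":-0.052,"twist":0}
    - {"x":-0.03,"y":0,"z":-0.08,"twist":0}
    - {"x":-0.03,"y":0,"z":-0.11,"twist":0}
    - {"x":-0.03,"y":0,"z":-0.13,"twist":0}
    - {"x":-0.03,"y":0,"z":-0.13,"twist":0}

```text
time: 9.05
tool_pos: [471.5, 150.1, 244.8]
tcp_rot: [3.134, -0.0, 1.634]
contact_force: [0.5, 0.1, -3.4]
grip_width: 8.7
finger_force: 30.0
```

```bash
python3 - <<'E'
from h import *
from plant import bot
o=bot.get_obs();delta(o,[350,175,200],90);print(o["moment"])
t=bot.capture("top");s=bot.capture("side")
a=cv2.resize(s["pixels"][150:300,180:360],None,fx=4,fy=4,interpolation=cv2.INTER_CUBIC)
cv2.imwrite("pics/l1.png",a[:,:,::-1]);pickle.dump((t,s,o),open("l1.pkl","wb"))
E
```

```text
t 9.05 pos [471.5 150.1 244.8] rot [179.58  -0.    93.6 ] F [ 0.5  0.1 -3.4] w 8.7
x 32.5 y -119.7 z 44.8 twist 3.60
[-0.12936718 -0.06403593  0.01635086]
```

View pics/l1.png

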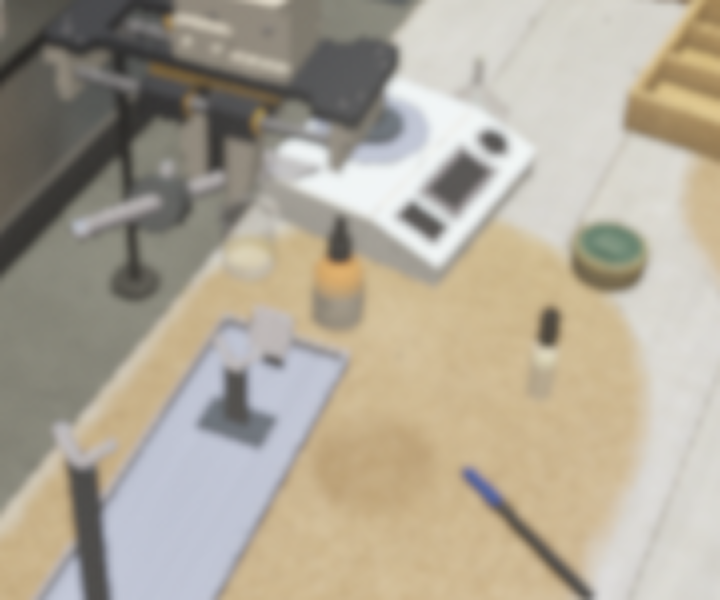

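The shaft (crop: drive end (80,228), collar (165,200), blade (300,158)) is in the gripper and appears to have swung toward level. I'll compute the tilt.

```bash
python3 - <<'E'
from h import *
t,s,o=pickle.load(open("l1.pkl","rb"))
g=o["tool_pos"]+[0,0,-16];h=np.array([.063,-.998,0]);n=np.array([.998,.063,0])
def vp(c,u,v):
    r=ray(c,u,v);k=((g-c["eye"])@n)/(r@n);P=np.array(c["eye"])+k*r-g;return round(P@h,1),round(P[2],1)
f=lambda x,y:(180+(x+.5)/4-.5,150+(y+.5)/4-.5)
for nm,x,y in(("drive",78,228),("rod",120,215),("rod near finger",218,181),("collar",167,201)): print(nm,vp(s,*f(x,y)))
for L,e in((-184,0),(-184,5),(-184,-5),(-184,-10),(111,0)): print(L,e,(4*(proj(s,[g+L*h*np.cos(np.radians(e))+[0,0,L*np.sin(np.radians(-e))]])-[180,150])).round(0))
E
python3 -c "
import cv2,pickle
t,s,o=pickle.load(open('l1.pkl','rb'))
cv2.imwrite('pics/l2.png',cv2.resize(t['pixels'][150:230,100:260,::-1],None,fx=5,fy=5,interpolation=cv2.INTER_CUBIC))"
```

```text
drive (np.float64(-160.8), np.float64(82.1))
rod (np.float64(-121.0), np.float64(59.0))
rod near finger (np.float64(-7.2), np.float64(-4.2))
collar (np.float64(-70.6), np.float64(29.4))
-184 0 [[ 66. 375.]]
-184 5 [[ 64. 352.]]
-184 -5 [[ 70. 396.]]
-184 -10 [[ 74. 414.]]
111 0 [[295.  68.]]
```

View pics/l2.png

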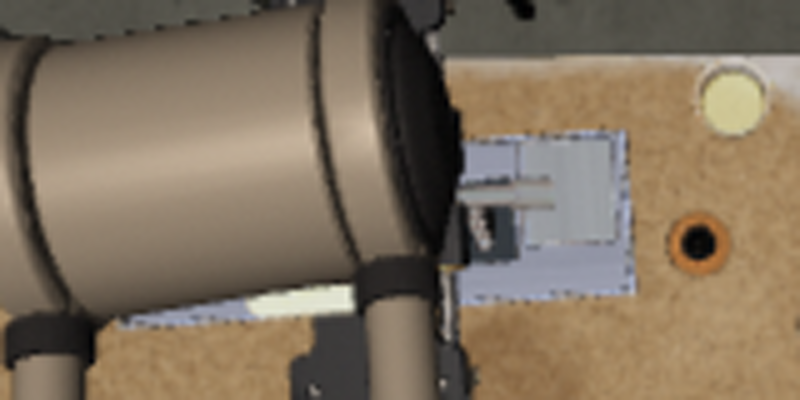

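The tilt is still about 29°, so the grip holds the shaft firmly. I'll level it by lowering the blade tip onto the tray edge, with the fingers clear in front of the tray.

Emit:
play_rows:
  commands:
    - {"x":0.012,"y":-0.018,"z":0,"twist":-8}
    - {"x":0.024,"y":-0.036,"z":0,"twist":-16}
    - {"x":0.036,"y":-0.053,"z":0,"twist":-24}
    - {"x":0.048,"y":-0.07,"z":0,"twist":-32}
    - {"x":0.06,"y":-0.088,"z":0,"twist":-40}
    - {"x":0.072,"y":-0.105,"z":0,"twist":-48}
    - {"x":0.084,"y":-0.122,"z":0,"twist":-56}
    - {"x":0.094,"y":-0.137,"z":0,"twist":-64}

```text
time: 9.95
tool_pos: [325.6, 235.6, 240.0]
tcp_rot: [-3.139, -0.002, 2.757]
contact_force: [0.2, -0.1, -4.0]
grip_width: 8.6
finger_force: 30.0
```

Emit:
play_rows:
  commands:
    - {"x":0,"y":0,"z":0,"twist":-8}
    - {"x":0,"y":0,"z":0,"twist":-16}
    - {"x":0,"y":0,"z":0,"twist":-22.4}
    - {"x":0,"y":0,"z":0.03,"twist":-22.4}
    - {"x":0,"y":0,"z":0.06,"twist":-22.4}
    - {"x":0,"y":0,"z":0.09,"twist":-22.4}
    - {"x":0,"y":0,"z":0.12,"twist":-22.4}
    - {"x":0,"y":0,"z":0.12,"twist":-22.4}

```text
time: 10.75
tool_pos: [324.2, 234.1, 117.7]
tcp_rot: [-3.137, -0.009, -3.141]
contact_force: [-0.6, 0.2, -3.4]
grip_width: 9.1
finger_force: 30.0
```

```bash
python3 - <<'E'
from h import *
from plant import bot
o=bot.get_obs();delta(o,[329,235,90],180)
s=bot.capture("side");t=bot.capture("top")
a=cv2.resize(s["pixels"][150:330,180:330],None,fx=3.2,fy=3.2,interpolation=cv2.INTER_CUBIC)
b=cv2.resize(t["pixels"][160:300,110:240],None,fx=2.4,fy=2.4,interpolation=cv2.INTER_CUBIC)
O=np.zeros((600,800,3),np.uint8);O[:576,:480]=a;O[:336,482:794]=b
cv2.imwrite("pics/p1.png",O[:,:,::-1])
E
```

```text
t 10.75 pos [324.2 234.1 117.7] rot [-179.75   -0.5  -179.98] F [-0.6  0.2 -3.4] w 9.1
x -4.8 y 0.9 z 27.7 twist -359.98
```

View pics/p1.png

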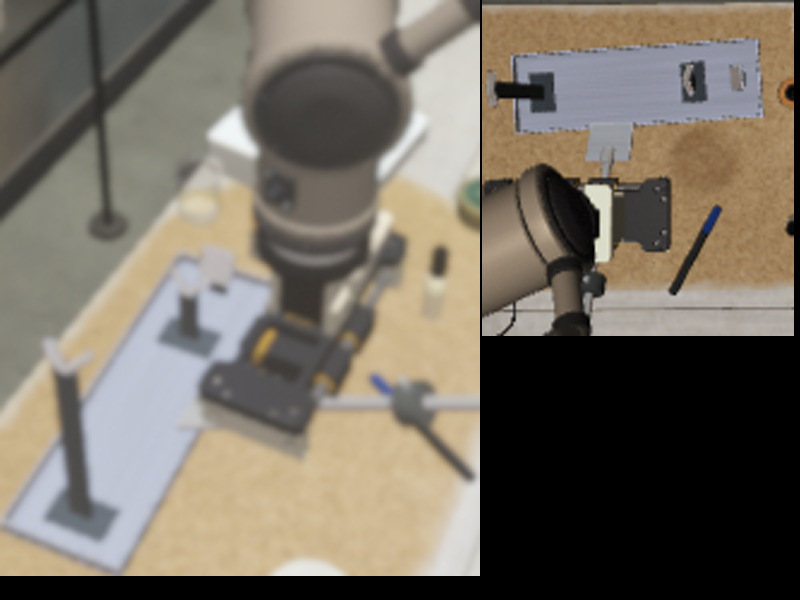

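Emit:
play_rows:
  commands:
    - {"x":-0.012,"y":0,"z":0.01,"twist":0}
    - {"x":-0.012,"y":0,"z":0.02,"twist":0}
    - {"x":-0.012,"y":0,"z":0.027,"twist":0}
    - {"x":-0.012,"y":0,"z":0.03,"twist":0}
    - {"x":-0.012,"y":0,"z":0.034,"twist":0}
    - {"x":-0.012,"y":0,"z":0.038,"twist":0}
    - {"x":-0.012,"y":0,"z":0.042,"twist":0}
    - {"x":-0.012,"y":0,"z":0.045,"twist":0}

```text
time: 11.65
tool_pos: [339.1, 235.7, 76.3]
tcp_rot: [3.142, 0.0, -3.141]
contact_force: [0.6, 0.2, -1.5]
grip_width: 8.8
finger_force: 30.0
```

Emit:
play_rows:
  commands:
    - {"x":0,"y":0,"z":0.004,"twist":0}
    - {"x":0,"y":0,"z":0.008,"twist":0}
    - {"x":0,"y":0,"z":0.012,"twist":0}
    - {"x":0,"y":0,"z":0.016,"twist":0}
    - {"x":0,"y":0,"z":0.02,"twist":0}
    - {"x":0,"y":0,"z":0.024,"twist":0}
    - {"x":0,"y":0,"z":0.028,"twist":0}
    - {"x":0,"y":0,"z":0.028,"twist":0}

```text
time: 12.45
tool_pos: [338.9, 235.5, 47.9]
tcp_rot: [-3.141, -0.001, -3.141]
contact_force: [0.2, 0.6, -2.3]
grip_width: 9.1
finger_force: 30.0
```

Emit:
play_rows:
  commands:
    - {"x":0,"y":0,"z":0.004,"twist":0}
    - {"x":0,"y":0,"z":0.008,"twist":0}
    - {"x":0,"y":0,"z":0.011,"twist":0}
    - {"x":0,"y":0,"z":0.013,"twist":0}
    - {"x":0,"y":0,"z":0.0145,"twist":0}
    - {"x":0,"y":0,"z":0.0145,"twist":0}
    - {"x":0,"y":0,"z":0.0145,"twist":0}
    - {"x":0,"y":0,"z":0.0145,"twist":0}

```text
time: 13.25
tool_pos: [339.0, 235.6, 34.4]
tcp_rot: [-3.141, 0.0, -3.141]
contact_force: [-2.7, -0.1, 6.2]
grip_width: 9.1
finger_force: 30.0
```

```bash
python3 - <<'E'
from h import *
from plant import bot
o=bot.get_obs();delta(o,[329,235,90],180)
s=bot.capture("side");t=bot.capture("top");pickle.dump((t,s,o),open("p2.pkl","wb"))
a=cv2.resize(s["pixels"][220:320,230:370],None,fx=4,fy=4,interpolation=cv2.INTER_CUBIC)
b=cv2.resize(t["pixels"][195:300,130:205],None,fx=3.2,fy=3.2,interpolation=cv2.INTER_CUBIC)
O=np.zeros((400,800,3),np.uint8);O[:400,:560]=a;O[:336,560:800]=b
cv2.imwrite("pics/p2.png",O[:,:,::-1])
g=o["tool_pos"]-[0,0,16]
for e in(0,4,8): print(e,[((proj(s,[g+[L*np.cos(np.radians(e)),0,-L*np.sin(np.radians(e))]])-[230,220])*4).round(0).tolist() for L in(-184,-150,-60)])
E
```

```text
t 13.25 pos [339.  235.6  34.4] rot [-179.99    0.   -179.97] F [-2.7 -0.1  6.2] w 9.1
x 10.0 y -0.6 z -55.6 twist -359.97
0 [[[442.0, 420.0]], [[385.0, 395.0]], [[241.0, 334.0]]]
4 [[[444.0, 407.0]], [[386.0, 385.0]], [[241.0, 330.0]]]
8 [[[445.0, 393.0]], [[387.0, 373.0]], [[241.0, 325.0]]]
```

View pics/p2.png

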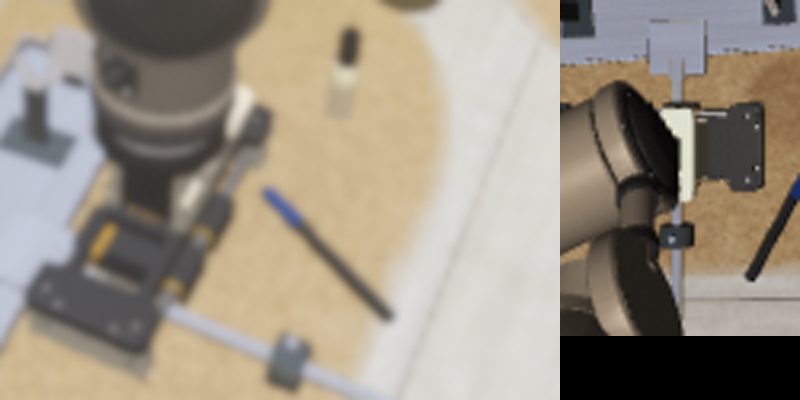

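```bash
python3 - <<'E'
from h import *
t,s,o=pickle.load(open("p2.pkl","rb"))
S=8;im=cv2.resize(t["pixels"][195:300,130:205],None,fx=S,fy=S,interpolation=cv2.INTER_CUBIC)
g=cv2.cvtColor(im,cv2.COLOR_RGB2GRAY).astype(int)
row=lambda y:(y+.5)/S-.5+195
u=(560+118-560)/3.2
print("blade profile",[(round(row(y),1),int(g[y,int((118/3.2-4)*S):int((118/3.2+4)*S)].mean())) for y in range(20,90,4)])
cu=116/3.2
hs=cv2.cvtColor(im,cv2.COLOR_RGB2HSV)
x0=int((102/3.2)*S);x1=int((108/3.2)*S)
print("collar L",[(round(row(y),1),int(g[y,x0:x1].mean())) for y in range(540,640,4)])
x0=int((124/3.2)*S);x1=int((130/3.2)*S)
print("collar R",[(round(row(y),1),int(g[y,x0:x1].mean())) for y in range(540,640,4)])
E
```

```text
blade profile [(197.1, 151), (197.6, 151), (198.1, 151), (198.6, 149), (199.1, 147), (199.6, 149), (200.1, 150), (200.6, 145), (201.1, 143), (201.6, 148), (202.1, 153), (202.6, 156), (203.1, 157), (203.6, 158), (204.1, 158), (204.6, 158), (205.1, 158), (205.6, 159)]
collar L [(262.1, 132), (262.6, 137), (263.1, 130), (263.6, 123), (264.1, 101), (264.6, 65), (265.1, 38), (265.6, 40), (266.1, 50), (266.6, 53), (267.1, 55), (267.6, 54), (268.1, 55), (268.6, 59), (269.1, 61), (269.6, 59), (270.1, 56), (270.6, 53), (271.1, 55), (271.6, 59), (272.1, 74), (272.6, 97), (273.1, 120), (273.6, 127), (274.1, 130)]
collar R [(262.1, 129), (262.6, 136), (263.1, 127), (263.6, 99), (264.1, 64), (264.6, 38), (265.1, 27), (265.6, 35), (266.1, 47), (266.6, 50), (267.1, 49), (267.6, 48), (268.1, 47), (268.6, 47), (269.1, 46), (269.6, 45), (270.1, 44), (270.6, 39), (271.1, 45), (271.6, 63), (272.1, 89), (272.6, 110), (273.1, 126), (273.6, 132), (274.1, 134)]
```

Emit:
play_rows:
  commands:
    - {"x":0,"y":0,"z":-0.01,"twist":0}
    - {"x":0,"y":0,"z":-0.03,"twist":0}
    - {"x":0,"y":0,"z":-0.06,"twist":0}
    - {"x":0,"y":0,"z":-0.09,"twist":0}
    - {"x":0,"y":0,"z":-0.12,"twist":0}
    - {"x":0,"y":0,"z":-0.15,"twist":0}
    - {"x":0,"y":0,"z":-0.18,"twist":0}
    - {"x":0,"y":0,"z":-0.18,"twist":0}

```text
time: 14.15
tool_pos: [340.7, 236.5, 217.7]
tcp_rot: [3.138, 0.007, -3.141]
contact_force: [0.5, 0.7, -3.5]
grip_width: 9.3
finger_force: 30.0
```

```bash
python3 - <<'E'
from h import *
from plant import bot
t,s,o=pickle.load(open("p2.pkl","rb"))
p=lambda u,v,z:plane(t,u,v,z).round(1)
b=p(167,201.2,21);n=p(165.7,264.2,7);f=p(165.7,272.2,29)
print("blade tip",b,"near",n,"far",f,"xc",145-(b-(n+f)/2)[0], "grip xs",145-(b[0]-o["tool_pos"][0]))
o=bot.get_obs();delta(o,[497.4,-137,200],83.9);print(o["moment"])
s=bot.capture("side");t=bot.capture("top");pickle.dump((t,s,o),open("p3.pkl","wb"))
a=cv2.resize(s["pixels"][150:270,200:400],None,fx=4,fy=4,interpolation=cv2.INTER_CUBIC)
cv2.imwrite("pics/p3.png",a[:,:,::-1])
g=o["tool_pos"]-[0,0,16]
for e in(-4,0,4): print(e,[((proj(s,[g+[L*np.cos(np.radians(e)),0,-L*np.sin(np.radians(e))]])-[200,150])*4).round(0).tolist() for L in(-184,-150,-60,111)])
E
```

```text
blade tip [447. 232.  21.] near [259.3 237.8   7. ] far [239.8 232.6  29. ] xc -52.44999999999999 grip xs 36.99425301084608
t 14.15 pos [340.7 236.5 217.7] rot [ 179.82    0.42 -179.97] F [ 0.5  0.7 -3.5] w 9.3
x -156.5 y -373.6 z 17.7 twist -263.87
[ 0.08003972 -0.35252945 -0.03989159]
-4 [[[609.0, 509.0]], [[544.0, 481.0]], [[381.0, 411.0]], [[99.0, 291.0]]]
0 [[[614.0, 492.0]], [[548.0, 468.0]], [[381.0, 406.0]], [[99.0, 301.0]]]
4 [[[617.0, 475.0]], [[550.0, 454.0]], [[382.0, 400.0]], [[100.0, 311.0]]]
```

View pics/p3.png

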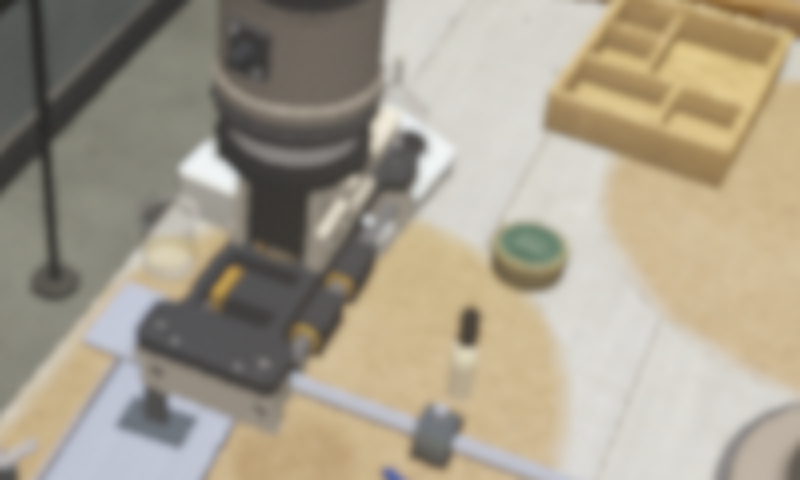

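Level (the rod crosses (548,470), and 0° predicts (548,468)). Next I'll use wrist-camera numbers for the shaft position along the grip.

```bash
python3 - <<'E'
from h import *
from plant import bot
c=bot.capture("wrist");o=bot.get_obs();pickle.dump((c,o),open("w2.pkl","wb"))
g=o["tool_pos"]-[0,0,16];y0=o["tcp_rot"][2];tx=np.array([np.cos(y0),np.sin(y0),0])
for L in(15,30,60,90,120,150,184):print(L,proj(c,[g+tx*L]).round(1).tolist())
gr=cv2.cvtColor(c["pixels"],cv2.COLOR_RGB2GRAY).astype(int)
u=int(proj(c,[g+tx*90])[0,0])
for v in range(0,300,3): print(v,gr[v,u-36:u+37:6].tolist())
E
```

```text
15 [[254.0, 224.7]]
30 [[254.0, 197.4]]
60 [[254.0, 137.7]]
90 [[254.0, 70.0]]
120 [[254.0, -7.1]]
150 [[254.0, -96.1]]
184 [[254.0, -214.8]]
0 [172, 172, 175, 172, 125, 159, 156, 154, 168, 173, 173, 174, 171]
3 [173, 174, 177, 175, 126, 158, 156, 154, 170, 175, 173, 174, 173]
6 [172, 173, 175, 173, 125, 158, 156, 154, 169, 175, 174, 174, 173]
9 [171, 173, 173, 173, 123, 158, 156, 154, 169, 174, 174, 173, 173]
12 [171, 174, 174, 174, 122, 159, 155, 154, 171, 176, 175, 173, 173]
15 [172, 175, 175, 175, 133, 159, 156, 154, 172, 176, 175, 173, 171]
18 [147, 147, 147, 147, 120, 158, 156, 155, 139, 142, 142, 142, 141]
21 [172, 172, 172, 172, 130, 158, 156, 154, 171, 175, 175, 176, 174]
24 [172, 173, 172, 173, 131, 158, 156, 154, 169, 174, 175, 174, 174]
27 [174, 175, 175, 175, 130, 158, 156, 154, 168, 172, 172, 171, 171]
30 [176, 176, 176, 176, 130, 158, 155, 154, 169, 172, 172, 171, 173]
33 [175, 175, 176, 177, 128, 158, 155, 154, 173, 174, 174, 174, 177]
36 [177, 176, 177, 177, 139, 158, 155, 154, 173, 176, 174, 174, 177]
39 [179, 176, 177, 176, 142, 157, 155, 154, 175, 176, 173, 173, 1
[... 4898 characters left out ...]
9, 37, 150, 152, 150, 38, 89, 38, 36, 37]
267 [36, 36, 36, 89, 36, 150, 152, 150, 37, 89, 37, 37, 35]
270 [35, 36, 46, 88, 35, 151, 152, 149, 35, 88, 38, 36, 35]
273 [34, 36, 66, 87, 34, 150, 152, 149, 34, 82, 45, 34, 33]
276 [34, 34, 90, 86, 33, 150, 152, 149, 33, 82, 55, 33, 32]
279 [32, 33, 102, 68, 36, 110, 112, 110, 37, 63, 73, 33, 32]
282 [33, 33, 112, 48, 49, 49, 49, 49, 49, 48, 81, 31, 31]
285 [48, 49, 123, 64, 64, 65, 65, 65, 65, 64, 103, 49, 48]
288 [49, 48, 129, 73, 74, 74, 74, 74, 74, 74, 111, 48, 48]
291 [54, 55, 139, 86, 86, 86, 86, 86, 85, 85, 135, 54, 54]
294 [56, 55, 143, 97, 97, 97, 97, 97, 97, 96, 144, 55, 55]
297 [55, 56, 156, 100, 100, 100, 100, 100, 99, 99, 158, 55, 55]
```

```bash
python3 - <<'E'
from h import *
c,o=pickle.load(open("w2.pkl","rb"))
y0=o["tcp_rot"][2];tx=np.array([np.cos(y0),np.sin(y0),0]);tc=o["tool_pos"]
L=lambda u,v,dz:round((plane(c,u,v,tc[2]-16+dz)-tc)@tx,1)
print("eye L",(np.array(c["eye"])-tc)@tx, c["eye"]-tc)
print("centre near",L(254,100,16),"far",L(254,48,16),"sides near",L(226,100,2),"far",L(226,50.5,2))
print("screw centre",L(254,74.5,22))
E
```

```text
eye L 80.62915631588636 [-80.62910613  -0.14240458 133.39053686]
centre near 77.6 far 97.0 sides near 77.2 far 97.8
screw centre 87.0
```

Emit:
play_rows:
  commands:
    - {"x":-0.005,"y":-0.014,"z":-0.005,"twist":3}
    - {"x":-0.015,"y":-0.04,"z":-0.013,"twist":9}
    - {"x":-0.026,"y":-0.068,"z":-0.02,"twist":16}
    - {"x":-0.037,"y":-0.096,"z":-0.025,"twist":23}
    - {"x":-0.048,"y":-0.124,"z":-0.025,"twist":30}
    - {"x":-0.059,"y":-0.152,"z":-0.025,"twist":37}
    - {"x":-0.07,"y":-0.18,"z":-0.025,"twist":44}
    - {"x":-0.08,"y":-0.205,"z":-0.025,"twist":50}

```text
time: 15.1
tool_pos: [418.6, 29.4, 237.2]
tcp_rot: [-3.139, -0.003, 2.264]
contact_force: [-0.2, -0.6, -3.7]
grip_width: 9.0
finger_force: 30.0
```

```bash
python3 - <<'E'
from h import *
from plant import bot
delta(bot.get_obs(),[494.5,-164.3,200],83.9)
E
```

```text
t 15.1 pos [418.6  29.4 237.2] rot [-1.7984e+02 -1.5000e-01  1.2972e+02] F [-0.2 -0.6 -3.7] w 9.0
x -197.5 y -65.4 z 37.2 twist 45.82
```

Emit:
play_rows:
  commands:
    - {"x":-0.028,"y":-0.009,"z":0,"twist":7}
    - {"x":-0.058,"y":-0.019,"z":0,"twist":14}
    - {"x":-0.088,"y":-0.029,"z":0,"twist":21}
    - {"x":-0.118,"y":-0.039,"z":0,"twist":28}
    - {"x":-0.148,"y":-0.049,"z":0.005,"twist":35}
    - {"x":-0.175,"y":-0.058,"z":0.012,"twist":41}
    - {"x":-0.195,"y":-0.065,"z":0.02,"twist":45.8}
    - {"x":-0.1975,"y":-0.0654,"z":0.03,"twist":45.8}

```text
time: 15.9
tool_pos: [496.0, -164.5, 206.5]
tcp_rot: [-3.139, -0.0, 1.466]
contact_force: [-0.3, -0.1, -3.2]
grip_width: 8.8
finger_force: 30.0
```

Emit:
play_rows:
  commands:
    - {"x":0,"y":0,"z":0,"twist":0}
    - {"x":0,"y":0,"z":0,"twist":0}
    - {"x":0,"y":0,"z":0,"twist":0}
    - {"x":0,"y":0,"z":0,"twist":0}
    - {"x":0,"y":0,"z":0,"twist":0}
    - {"x":0,"y":0,"z":0,"twist":0}
    - {"x":0,"y":0,"z":0,"twist":0}
    - {"x":0,"y":0,"z":0,"twist":0}

```text
time: 16.7
tool_pos: [496.1, -162.5, 209.1]
tcp_rot: [3.141, 0.0, 1.47]
contact_force: [-0.6, -0.8, -3.5]
grip_width: 8.8
finger_force: 30.0
```

```bash
python3 - <<'E'
from h import *
from plant import bot
c=bot.capture("wrist");s=bot.capture("side");t=bot.capture("top");o=bot.get_obs();pickle.dump((c,s,t,o),open("w3.pkl","wb"))
delta(o,[494.5,-164.3,190],83.9)
y0=o["tcp_rot"][2];tx=np.array([np.cos(y0),np.sin(y0),0]);ty=np.array([np.sin(y0),-np.cos(y0),0])
n=np.array([497.4,-137,138])
for a in(-19,19):
  for b in(-5,5): print(a,b,proj(c,[n+ty*a+tx*b]).round(1).tolist())
gr=cv2.cvtColor(c["pixels"],cv2.COLOR_RGB2GRAY).astype(int)
for v in range(150,236,2): print(v,gr[v,200:310:4].tolist())
L=lambda u,v,dz:round((plane(c,u,v,o["tool_pos"][2]-16+dz)-o["tool_pos"])@tx,1)
print("collar",[ (v,gr[v,226],gr[v,254]) for v in list(range(44,54))+list(range(96,104))])
E
```

```text
t 16.85 pos [ 496.1 -162.6  209. ] rot [180.     0.    84.23] F [-0.3 -0.2 -4.5] w 8.8
x -1.9 y -1.5 z 19.0 twist 0.33
-19 -5 [[220.5, 188.6]]
-19 5 [[220.0, 174.4]]
19 -5 [[276.2, 188.6]]
19 5 [[276.5, 174.4]]
150 [182, 160, 161, 161, 161, 161, 161, 93, 92, 92, 92, 124, 162, 162, 158, 155, 87, 90, 91, 91, 156, 163, 163, 164, 164, 164, 205, 195]
152 [182, 158, 158, 158, 158, 158, 140, 93, 93, 93, 91, 123, 161, 162, 158, 156, 87, 91, 90, 91, 128, 159, 160, 160, 160, 160, 203, 195]
154 [180, 162, 162, 161, 162, 162, 147, 93, 93, 92, 92, 124, 161, 162, 158, 156, 87, 91, 91, 91, 122, 161, 161, 161, 162, 162, 204, 196]
156 [181, 164, 164, 164, 164, 164, 122, 95, 93, 93, 92, 122, 161, 163, 158, 156, 87, 91, 92, 92, 92, 163, 164, 164, 164, 164, 205, 197]
158 [177, 165, 165, 165, 165, 165, 112, 94, 93, 93, 92, 122, 162, 162, 158, 155, 96, 91, 92, 91, 92, 166, 167, 166, 166, 166, 202, 196]
160 [176, 165, 164, 165, 165, 164, 104, 94, 94, 93, 92, 121, 161, 162, 158, 156, 96, 92, 91, 91, 91, 165, 165, 165, 166, 166, 203, 191]
162 [185, 164, 164, 164, 163, 163, 122, 96, 95, 94, 93, 120, 161, 162,
[... 5190 characters left out ...]
, 104, 104, 110, 186, 208, 208, 208, 208, 208, 157, 180]
collar [(44, np.int64(152), np.int64(159)), (45, np.int64(152), np.int64(159)), (46, np.int64(153), np.int64(159)), (47, np.int64(153), np.int64(159)), (48, np.int64(153), np.int64(102)), (49, np.int64(125), np.int64(89)), (50, np.int64(90), np.int64(91)), (51, np.int64(84), np.int64(91)), (52, np.int64(84), np.int64(90)), (53, np.int64(85), np.int64(90)), (96, np.int64(94), np.int64(95)), (97, np.int64(93), np.int64(94)), (98, np.int64(92), np.int64(94)), (99, np.int64(101), np.int64(84)), (100, np.int64(198), np.int64(127)), (101, np.int64(208), np.int64(156)), (102, np.int64(208), np.int64(159)), (103, np.int64(208), np.int64(160))]
```

```bash
python3 - <<'E'
from h import *
c,s,t,o=pickle.load(open("w3.pkl","rb"))
tc=o["tool_pos"];y0=o["tcp_rot"][2];tx=np.array([np.cos(y0),np.sin(y0),0]);ty=np.array([np.sin(y0),-np.cos(y0),0])
I=c["pixels"].astype(int)
d=I[...,2]-I[...,0]  # blueness: pan bluish, V neutral
print("cols",[(u,int(round(d[177:184,u].mean())),int(round(I[177:184,u].mean()))) for u in list(range(218,248))+list(range(260,284))])
print("rowsL",[(v,int(round(d[v,229:241].mean())),int(round(I[v,229:241].mean()))) for v in range(168,192)])
print("rowsR",[(v,int(round(d[v,267:277].mean())),int(round(I[v,267:277].mean()))) for v in range(168,192)])
print("rod cols @205",[(u,int(I[206:222,u].mean())) for u in range(238,270)])
g=tc-[0,0,16];print(proj(c,[g+tx*27.5,g+tx*18,g+tx*90]).round(1).tolist())
E
```

```text
cols [(218, 18, 164), (219, 17, 164), (220, 18, 164), (221, 17, 164), (222, 17, 164), (223, 17, 164), (224, 17, 164), (225, 8, 148), (226, -3, 152), (227, -2, 156), (228, 1, 159), (229, 8, 163), (230, 15, 166), (231, -1, 159), (232, -6, 156), (233, -7, 156), (234, -6, 156), (235, -6, 155), (236, -6, 155), (237, -6, 155), (238, -6, 154), (239, -7, 154), (240, -6, 153), (241, -6, 153), (242, -6, 153), (243, -6, 153), (244, -4, 128), (245, -6, 140), (246, -3, 153), (247, 2, 159), (260, 0, 156), (261, -6, 151), (262, -5, 138), (263, -3, 121), (264, -2, 152), (265, -2, 157), (266, -2, 157), (267, -2, 157), (268, -2, 157), (269, -2, 158), (270, -2, 158), (271, -2, 158), (272, -2, 158), (273, 9, 162), (274, 11, 163), (275, -1, 157), (276, -4, 153), (277, -5, 149), (278, -5, 154), (279, 14, 162), (280, 17, 163), (281, 18, 163), (282, 17, 163), (283, 17, 163)]
rowsL [(168, 13, 96), (169, 13, 96), (170, 11, 96), (171, 7, 96), (172, 1, 101), (173, -3, 119), (174, -6, 141), (175, -4, 156), (176, -3, 159), (177, -3, 159), (178, -3, 158), (179, -3, 157), (180, -3, 157), (181, -3, 156), (182, -3, 1
[... 266 characters left out ...]
-2, 152), (176, 0, 160), (177, 0, 160), (178, 0, 159), (179, 0, 159), (180, 1, 158), (181, 1, 157), (182, 1, 157), (183, 0, 156), (184, 0, 156), (185, 1, 157), (186, 1, 156), (187, 6, 156), (188, 14, 158), (189, 17, 164), (190, 18, 166), (191, 18, 166)]
rod cols @205 [(238, 209), (239, 209), (240, 209), (241, 209), (242, 209), (243, 209), (244, 159), (245, 139), (246, 149), (247, 158), (248, 163), (249, 165), (250, 167), (251, 167), (252, 166), (253, 165), (254, 164), (255, 163), (256, 162), (257, 161), (258, 159), (259, 159), (260, 156), (261, 148), (262, 133), (263, 151), (264, 203), (265, 209), (266, 209), (267, 209), (268, 209), (269, 209)]
[[249.1, 207.5], [249.2, 224.7], [248.5, 76.3]]
```

```bash
python3 - <<'E'
from h import *
c,s,t,o=pickle.load(open("w3.pkl","rb"))
tc=o["tool_pos"];y0=o["tcp_rot"][2];tx=np.array([np.cos(y0),np.sin(y0),0]);ty=np.array([np.sin(y0),-np.cos(y0),0])
za=tc[2]-16
def q(u,v,z):
    p=plane(c,u,v,z)-tc;return np.round([p@tx,p@ty],1)
for k in (0,3):
    za=tc[2]-16+k
    print("collar",q(254,48.1,za+16),q(254,99.9,za+16),"rod",q(253.8,213,za))
print("V",q(251.9,173.8,135),q(251.9,187.0,135),"left edge",q(224.8,180,138),"right",q(279,180,138))
print("V tilt: L",q(235,180.1,135),"R",q(272,180.6,135))
print("eye-tcp",((np.array(c["eye"])-tc)@tx,(np.array(c["eye"])-tc)@ty))
# side view shaft tilt check
E
```

```text
collar [99.6  2.5] [80.3  2.5] rod [24.5  2.4]
collar [99.2  2.5] [80.3  2.5] rod [25.7  2.4]
V [30.2  1.1] [20.8  1.1] left edge [ 26.7 -17.2] right [26.7 19.4]
V tilt: L [ 25.8 -10.5] R [25.4 14.9]
eye-tcp (np.float64(83.32165155350754), np.float64(2.324936542234873))
```

Emit:
play_rows:
  commands:
    - {"x":-0.0045,"y":-0.0013,"z":0.01,"twist":0.3}
    - {"x":-0.0045,"y":-0.0013,"z":0.02,"twist":0.3}
    - {"x":-0.0045,"y":-0.0013,"z":0.03,"twist":0.3}
    - {"x":-0.0045,"y":-0.0013,"z":0.036,"twist":0.3}
    - {"x":-0.0045,"y":-0.0013,"z":0.036,"twist":0.3}
    - {"x":-0.0045,"y":-0.0013,"z":0.036,"twist":0.3}
    - {"x":-0.0045,"y":-0.0013,"z":0.036,"twist":0.3}
    - {"x":-0.0045,"y":-0.0013,"z":0.036,"twist":0.3}

```text
time: 17.65
tool_pos: [494.6, -167.0, 173.4]
tcp_rot: [3.141, 0.0, 1.465]
contact_force: [-0.2, 0.4, -4.6]
grip_width: 9.2
finger_force: 30.0
```

```bash
cat > m.py <<'E'
from h import *
from plant import bot
def edge(p,lo,hi,rise):
    g=np.diff(np.asarray(p,float)[lo:hi]);g=g if rise else -g;g=np.clip(g,0,None)
    k=np.argmax(g);a,b=max(k-2,0),k+3;return lo+.5+(np.arange(len(g))[a:b]@g[a:b])/g[a:b].sum()
o=bot.get_obs();tc=o["tool_pos"];y0=o["tcp_rot"][2];tx=np.array([np.cos(y0),np.sin(y0),0]);ty=np.array([np.sin(y0),-np.cos(y0),0])
print(tc.round(1),np.degrees(y0).round(2),o["contact_force"].round(1))
for i in range(4):
    c=bot.capture("wrist");I=c["pixels"].astype(float);G=I.mean(2);d=I[...,2]-I[...,0]
    def q(u,v,z):
        p=plane(c,u,v,z)-tc;return np.array([p@tx,p@ty])
    pc=G[:,251:258].mean(1);f=edge(pc,40,60,False);n=edge(pc,90,112,True)
    za=tc[2]-16;cm=(q(254,f,za+16)+q(254,n,za+16))[0]/2
    rr=G[215:225].mean(0);rl=edge(rr,236,250,False);rh=edge(rr,257,272,True);rod=q((rl+rh)/2,215,za)[1]
    print("collar rows",round(f,1),round(n,1),"mid",cm.round(1),"rod",round(rl,1),round(rh,1),rod.round(1))
    if i==0:
        for w in((228,241),(268,279)): print([(v,int(d[v,w[0]:w[1]].mean()),int(G[v,w[0]:w[1]].mean())) for v in range(176,216)])
        vm=190
        print([(u,int(d[188:197,u].mean()),int(G[188:197,u].mean())) for u in list(range(212,246))+list(range(262,292))])
    pickle.dump((c,o),open(f"m{i}.pkl","wb"))
E
python3 m.py
```

```text
[ 494.6 -167.   173.4] 83.93 [-0.2  0.4 -4.6]
collar rows 47.7 100.0 mid 89.9 rod 243.8 263.3 2.3
[(176, 12, 94), (177, 9, 94), (178, 5, 95), (179, 0, 100), (180, -2, 114), (181, -4, 132), (182, -6, 148), (183, -6, 155), (184, -6, 157), (185, -6, 157), (186, -5, 157), (187, -5, 156), (188, -6, 155), (189, -5, 155), (190, -5, 154), (191, -5, 154), (192, -5, 153), (193, -5, 153), (194, -5, 152), (195, -2, 152), (196, 4, 154), (197, 10, 158), (198, 15, 161), (199, 17, 165), (200, 17, 165), (201, 17, 162), (202, 17, 162), (203, 17, 163), (204, 17, 165), (205, 17, 166), (206, 17, 165), (207, 17, 165), (208, 17, 164), (209, 17, 164), (210, 17, 167), (211, 16, 174), (212, 15, 180), (213, 13, 189), (214, 11, 203), (215, 10, 209)]
[(176, 13, 94), (177, 11, 93), (178, 7, 93), (179, 2, 95), (180, -2, 108), (181, -4, 128), (182, -4, 148), (183, -2, 157), (184, -1, 160), (185, -1, 160), (186, -1, 159), (187, -1, 158), (188, -1, 158), (189, -1, 157), (190, -1, 157), (191, -1, 156), (192, -1, 155), (193, -1, 155), (194, -1, 155), (195, -1, 153), (196, 3, 155), (197, 9, 156), (198, 15, 161), (199, 1
[... 730 characters left out ...]
1, 0, 154), (242, 0, 154), (243, 1, 154), (244, -2, 131), (245, -5, 139), (262, -5, 135), (263, -1, 122), (264, 2, 150), (265, 1, 156), (266, 1, 153), (267, 1, 155), (268, 0, 155), (269, 0, 155), (270, -1, 155), (271, -1, 154), (272, -1, 155), (273, -2, 155), (274, -2, 156), (275, -2, 156), (276, -1, 156), (277, -2, 156), (278, 4, 159), (279, 15, 163), (280, 7, 160), (281, 0, 156), (282, -2, 153), (283, -4, 150), (284, -5, 153), (285, 12, 145), (286, 17, 163), (287, 17, 166), (288, 17, 166), (289, 17, 166), (290, 17, 166), (291, 17, 166)]
collar rows 47.7 100.0 mid 89.9 rod 243.8 263.3 2.2
collar rows 47.7 100.0 mid 89.9 rod 243.8 263.3 2.2
collar rows 47.7 100.0 mid 90.0 rod 243.8 263.4 2.1
```

```bash
python3 - <<'E'
from h import *
for i in (0,2,3):
    c,o=pickle.load(open(f"m{i}.pkl","rb"))
    tc=o["tool_pos"];y0=o["tcp_rot"][2];tx=np.array([np.cos(y0),np.sin(y0),0])
    L=lambda v,z:round((plane(c,253,v,z)-tc)@tx,2)
    print([ (v,L(v,134)) for v in(179,180.8,182,196.3,197)],"screw",L(74.5,tc[2]-16+22))
    n=np.array([497.4,-137,134]);print((n-tc)@tx, proj(c,[n+5*tx,n-5*tx])[:,1].round(1))
c,o=pickle.load(open("m0.pkl","rb"));G=c["pixels"].mean(2)
print([(v,int(G[v,222:225].mean()),int(G[v,282:285].mean())) for v in range(168,204)])
print("drive side rows0-20 ok")
E
```

```text
[(179, np.float64(36.03)), (180.8, np.float64(34.97)), (182, np.float64(34.25)), (196.3, np.float64(25.62)), (197, np.float64(25.19))] screw 89.62
30.111179012900262 [180.6 197.1]
[(179, np.float64(36.08)), (180.8, np.float64(35.02)), (182, np.float64(34.3)), (196.3, np.float64(25.68)), (197, np.float64(25.25))] screw 89.63
30.111179012900262 [180.6 197.2]
[(179, np.float64(36.11)), (180.8, np.float64(35.04)), (182, np.float64(34.33)), (196.3, np.float64(25.71)), (197, np.float64(25.28))] screw 89.64
30.111179012900262 [180.7 197.3]
[(168, 98, 92), (169, 97, 93), (170, 97, 93), (171, 101, 98), (172, 104, 97), (173, 111, 107), (174, 110, 107), (175, 132, 118), (176, 146, 138), (177, 154, 154), (178, 163, 160), (179, 164, 162), (180, 153, 158), (181, 129, 120), (182, 144, 137), (183, 155, 148), (184, 158, 152), (185, 158, 152), (186, 157, 151), (187, 156, 150), (188, 155, 149), (189, 154, 149), (190, 154, 149), (191, 154, 149), (192, 155, 154), (193, 155, 155), (194, 156, 156), (195, 156, 155), (196, 155, 152), (197, 154, 152), (198, 163, 165), (199, 166, 167), (200, 165, 166), (201, 163, 164), (202, 162, 163), (203, 163, 164)]
drive side rows0-20 ok
```

Emit:
play_rows:
  commands:
    - {"x":0,"y":0,"z":0.005,"twist":0}
    - {"x":0,"y":0,"z":0.01,"twist":0}
    - {"x":0,"y":0,"z":0.014,"twist":0}
    - {"x":0,"y":0,"z":0.018,"twist":0}
    - {"x":0,"y":0,"z":0.021,"twist":0}
    - {"x":0,"y":0,"z":0.0225,"twist":0}
    - {"x":0,"y":0,"z":0.0225,"twist":0}
    - {"x":0,"y":0,"z":0.0225,"twist":0}

```text
time: 18.65
tool_pos: [494.5, -166.9, 150.6]
tcp_rot: [3.141, 0.0, 1.465]
contact_force: [-0.2, 0.2, -4.0]
grip_width: 8.8
finger_force: 30.0
```

```bash
python3 - <<'E'
from h import *
from plant import bot
o=bot.get_obs();tc=o["tool_pos"];y0=o["tcp_rot"][2];tx=np.array([np.cos(y0),np.sin(y0),0]);print(tc.round(1),o["contact_force"].round(1))
s=bot.capture("side");g=tc-[0,0,16]
I=s["pixels"].astype(int);V=I.sum(2)//3
for e in(-3,0,3):
    print(e,[proj(s,[g+tx*L*np.cos(np.radians(e))+[0,0,L*np.sin(np.radians(e))]])[0].round(1).tolist() for L in(60,89,130,184)])
print("collar dark")
m=(V<75).astype(np.uint8);m[:150]=0;m[230:]=0;m[:,:200]=0;m[:,330:]=0
n,l,st,ce=cv2.connectedComponentsWithStats(m)
for k in range(1,n):
    if st[k,4]>15:print(st[k].tolist(),ce[k].round(1).tolist())
p=proj(s,[g+tx*184])[0].astype(int)
print(V[p[1]-8:p[1]+9,p[0]-6:p[0]+14])
E
```

```text
[ 494.5 -166.9  150.6] [-0.2  0.2 -4. ]
-3 [[268.7, 166.5], [263.6, 171.6], [256.2, 179.0], [246.0, 189.4]]
0 [[268.7, 165.7], [263.7, 170.3], [256.3, 177.2], [245.9, 186.7]]
3 [[268.7, 164.8], [263.7, 169.0], [256.3, 175.3], [246.0, 184.0]]
collar dark
[200, 150, 46, 58, 513] [216.5, 170.7]
[212, 211, 3, 9, 17] [213.0, 216.2]
[[132 132 132 132 133 134 134 134 135 134 134 134 135 139 151 169 185 191
  189 185]
 [133 133 133 134 135 135 135 136 137 136 136 136 140 151 169 183 190 191
  190 191]
 [133 133 134 134 136 136 137 137 137 137 137 141 151 168 182 189 190 196
  203 205]
 [134 134 134 135 136 137 137 138 138 137 140 150 167 182 188 190 196 210
  221 218]
 [134 134 134 135 136 137 137 138 138 141 150 166 181 188 189 195 211 227
  233 227]
 [133 133 134 134 135 136 137 140 144 152 167 180 186 187 195 211 227 237
  239 231]
 [133 133 133 133 134 136 139 146 157 170 181 185 187 194 211 227 238 242
  241 234]
 [132 132 132 133 134 139 149 162 175 183 186 188 195 211 227 238 242 243
  242 238]
 [132 131 132 132 134 145 164 179 186 187 189 198 214 228 238 242 243 243
  243 241]
 [132 131 131 131 134 147 169 183 187 188 199 216 230 238 242 243 243 243
  243 243]
 [132 131 131 131 133 142 161 177 188 200 217 231 239 242 243 243 243 244
  243 243]
 [132 132 132 132 133 139 155 180 204 220 232 239 242 243 243 243 243 243
  243 244]
 [132 133 133 134 136 146 171 202 224 235 240 242 243 243 244 243 243 243
  244 243]
 [132 133 134 135 139 158 193 221 235 241 243 243 243 243 243 243 243 243
  243 243]
 [132 134 134 134 139 162 199 223 235 240 242 242 243 243 243 243 243 244
  244 243]
 [133 134 134 135 137 154 185 208 222 230 236 239 241 242 243 243 244 243
  243 244]
 [134 135 135 135 136 143 162 182 197 209 219 227 234 238 241 242 243 243
  243 244]]
```

Emit:
play_rows:
  commands:
    - {"x":0,"y":0,"z":0.001,"twist":0}
    - {"x":0,"y":0,"z":0.0015,"twist":0}
    - {"x":0,"y":0,"z":0.002,"twist":0}
    - {"x":0,"y":0,"z":0.0025,"twist":0}
    - {"x":0,"y":0,"z":0.003,"twist":0}
    - {"x":0,"y":0,"z":0.0035,"twist":0}
    - {"x":0,"y":0,"z":0.0035,"twist":0}
    - {"x":0,"y":0,"z":0.0035,"twist":0}

```text
time: 19.5
tool_pos: [494.4, -167.0, 147.2]
tcp_rot: [3.141, 0.0, 1.465]
contact_force: [-1.1, -0.8, -0.0]
grip_width: 8.7
finger_force: 30.0
```

Emit:
play_rows:
  commands:
    - {"x":0,"y":0,"z":0,"twist":0}
    - {"x":0,"y":0,"z":0,"twist":0}
    - {"x":0,"y":0,"z":0,"twist":0}
    - {"x":0,"y":0,"z":0,"twist":0}
    - {"x":0,"y":0,"z":0,"twist":0}
    - {"x":0,"y":0,"z":0,"twist":0}
    - {"x":0,"y":0,"z":0,"twist":0}
    - {"x":0,"y":0,"z":0,"twist":0}
  jaw: 0.7

```text
time: 20.3
tool_pos: [494.4, -166.9, 147.0]
tcp_rot: [3.142, 0.0, 1.465]
contact_force: [-0.2, 0.2, 0.9]
grip_width: 27.5
finger_force: 0.0
```

```bash
cat > chk.py <<'E'
from h import *
from plant import bot
s=bot.capture("side");V=s["pixels"].mean(2).astype(int)
print(V[180:194,240:256])
E
python3 chk.py; python3 m.py | grep collar | head -1
```

```text
[[133 134 134 135 136 137 137 137 136 137 136 136 139 149 166 181]
 [133 134 135 136 137 137 138 138 137 137 137 141 150 166 180 187]
 [134 134 135 136 136 138 137 137 137 137 141 151 167 181 186 188]
 [133 134 134 135 136 137 137 138 138 141 151 167 181 186 187 195]
 [133 133 133 134 135 137 137 139 144 153 167 181 187 189 196 211]
 [132 132 132 133 134 136 139 146 158 172 181 187 191 200 214 228]
 [132 131 132 133 134 136 144 159 174 185 188 191 202 217 231 238]
 [131 131 131 132 134 142 157 174 185 189 191 201 218 232 239 242]
 [131 131 130 132 137 153 171 184 188 191 201 218 232 240 242 243]
 [132 132 132 133 142 161 179 186 190 200 217 232 239 242 243 244]
 [132 133 133 136 146 165 181 190 202 218 231 239 242 243 243 243]
 [133 133 134 137 151 175 194 208 221 232 239 242 243 243 243 243]
 [133 134 134 137 155 185 207 222 232 239 242 243 243 243 243 243]
 [134 134 134 136 151 179 202 218 229 235 239 241 242 243 243 243]]
collar rows 46.5 98.6 mid 90.4 rod 243.5 263.6 2.3
```

Emit:
play_rows:
  commands:
    - {"x":0,"y":0,"z":0,"twist":0}
    - {"x":0,"y":0,"z":-0.005,"twist":0}
    - {"x":0,"y":0,"z":-0.015,"twist":0}
    - {"x":0,"y":0,"z":-0.03,"twist":0}
    - {"x":0,"y":0,"z":-0.05,"twist":0}
    - {"x":0,"y":0,"z":-0.075,"twist":0}
    - {"x":0,"y":0,"z":-0.1,"twist":0}
    - {"x":0,"y":0,"z":-0.1,"twist":0}

```text
time: 21.35
tool_pos: [495.9, -167.6, 251.4]
tcp_rot: [3.134, 0.003, 1.465]
contact_force: [0.1, -0.4, 0.1]
grip_width: 27.5
finger_force: 0.0
```

```bash
python3 chk.py; python3 - <<'E'
from h import *
from plant import bot
s=bot.capture("side");o=bot.get_obs()
tx=np.array([.106,.994,0]);n=np.array([497.4,-137,130])
for e in(-3,0,3):print(e,[proj(s,[n+tx*L*np.cos(np.radians(e))+[0,0,L*np.sin(np.radians(e))]])[0].round(1).tolist() for L in(-140,-110,60,154)])
# store: target
ax=np.array([.994,-.106]);yv=np.array([.106,.994])
p=np.array([411.7,-187.5])+ax*-7
print(p);delta(o,[p[0],p[1],247],-6.1)
E
```

```text
[[133 133 134 135 136 136 137 137 137 137 136 137 141 152 168 183]
 [133 133 135 136 136 137 138 137 137 137 137 141 152 169 183 189]
 [133 134 135 136 137 137 137 137 137 137 141 151 168 183 189 191]
 [133 134 134 135 136 137 138 137 137 140 150 167 181 188 190 197]
 [133 133 133 134 135 136 137 137 140 150 166 180 187 190 197 212]
 [132 132 132 133 134 135 137 140 150 166 181 187 189 196 212 228]
 [131 132 132 132 133 135 139 150 166 180 186 188 196 212 228 238]
 [131 130 131 131 133 137 149 166 180 186 188 195 212 228 238 242]
 [131 131 130 131 135 146 165 180 186 188 195 212 228 238 242 243]
 [132 132 132 133 140 158 176 185 187 195 212 228 238 242 243 243]
 [132 133 134 136 145 164 179 186 194 211 228 238 242 243 243 243]
 [132 134 134 137 149 171 187 197 212 227 237 242 243 243 243 243]
 [133 133 133 137 153 180 200 214 226 236 241 243 243 243 243 243]
 [134 134 134 136 150 176 199 215 226 234 238 241 242 243 243 243]]
-3 [[295.2, 140.6], [290.9, 144.9], [263.5, 172.6], [246.0, 190.2]]
0 [[295.1, 142.4], [290.8, 146.4], [263.5, 171.8], [246.0, 188.0]]
3 [[294.9, 144.3], [290.6, 147.9], [263.5, 170.9], [246.0, 185.8]]
[ 404.742 -186.758]
t 21.45 pos [ 494.5 -167.   247.8] rot [1.7991e+02 4.0000e-02 8.3930e+01] F [ 0.6 -0.1 -0.2] w 28.0
x -29.2 y -87.2 z 0.8 twist 90.03
```

Emit:
play_rows:
  commands:
    - {"x":-0.004,"y":-0.011,"z":0,"twist":8}
    - {"x":-0.008,"y":-0.022,"z":0,"twist":16}
    - {"x":-0.012,"y":-0.033,"z":0,"twist":24}
    - {"x":-0.016,"y":-0.044,"z":0,"twist":32}
    - {"x":-0.02,"y":-0.055,"z":0,"twist":40}
    - {"x":-0.024,"y":-0.066,"z":0,"twist":48}
    - {"x":-0.028,"y":-0.077,"z":0,"twist":56}
    - {"x":-0.0292,"y":-0.0872,"z":0,"twist":64}
  jaw: 1

```text
time: 22.25
tool_pos: [403.6, -186.6, 246.0]
tcp_rot: [-3.14, 0.001, 0.342]
contact_force: [0.1, 0.5, 0.5]
grip_width: 0.9
finger_force: 0.0
```

Emit:
play_rows:
  commands:
    - {"x":0,"y":0,"z":0,"twist":8}
    - {"x":0,"y":0,"z":0,"twist":16}
    - {"x":0,"y":0,"z":0,"twist":24}
    - {"x":0,"y":0,"z":0,"twist":26}
    - {"x":0,"y":0,"z":0,"twist":26}
    - {"x":0,"y":0,"z":0.02,"twist":26}
    - {"x":0,"y":0,"z":0.05,"twist":26}
    - {"x":0,"y":0,"z":0.05,"twist":26}

```text
time: 23.05
tool_pos: [402.5, -185.3, 193.8]
tcp_rot: [-3.138, 0.007, -0.105]
contact_force: [-0.6, -0.9, 0.6]
grip_width: 0.1
finger_force: 0.0
```

```bash
python3 - <<'E'
from h import *
from plant import bot
o=bot.get_obs();delta(o,[404.7,-186.8,72],-6.1)
E
python3 chk.py | sed -n 6,14p
```

```text
t 23.05 pos [ 402.5 -185.3  193.8] rot [-179.79    0.4    -6.  ] F [-0.6 -0.9  0.6] w 0.1
x 2.3 y 1.3 z 121.8 twist 0.10
 [133 132 133 133 134 135 137 140 150 166 180 187 189 196 212 228]
 [131 131 132 133 133 135 139 150 166 180 187 188 196 212 228 238]
 [131 131 131 131 133 137 149 166 180 187 188 196 212 228 238 242]
 [131 131 131 131 135 147 165 180 186 188 195 212 228 238 242 243]
 [131 132 133 133 141 158 176 185 187 194 212 228 238 242 243 244]
 [133 133 134 135 145 164 179 185 194 211 228 238 242 243 243 243]
 [133 134 135 137 149 171 187 197 212 227 238 242 243 243 243 243]
 [132 134 134 137 153 180 201 214 226 236 241 243 243 243 244 243]
 [134 134 135 136 150 176 199 215 226 234 239 241 242 243 243 244]]
```

Shaft is still. Now to just above the store key, then press.

Emit:
play_rows:
  commands:
    - {"x":0.001,"y":0.0005,"z":0.02,"twist":0}
    - {"x":0.001,"y":0.0005,"z":0.045,"twist":0}
    - {"x":0.001,"y":0.0005,"z":0.07,"twist":0}
    - {"x":0.001,"y":0.0005,"z":0.09,"twist":0}
    - {"x":0.001,"y":0.0005,"z":0.108,"twist":0}
    - {"x":0.001,"y":0.0005,"z":0.118,"twist":0}
    - {"x":0.001,"y":0.0005,"z":0.121,"twist":0}
    - {"x":0.001,"y":0.0005,"z":0.121,"twist":0}

```text
time: 23.9
tool_pos: [406.0, -187.6, 76.5]
tcp_rot: [3.141, -0.001, -0.106]
contact_force: [-0.1, 0.4, 0.3]
grip_width: 0.2
finger_force: 0.0
```

Emit:
play_rows:
  commands:
    - {"x":0,"y":0,"z":0.001,"twist":0}
    - {"x":0,"y":0,"z":0.001,"twist":0}
    - {"x":0,"y":0,"z":0.002,"twist":0}
    - {"x":0,"y":0,"z":0.002,"twist":0}
    - {"x":0,"y":0,"z":0.003,"twist":0}
    - {"x":0,"y":0,"z":0.003,"twist":0}
    - {"x":0,"y":0,"z":0.003,"twist":0}
    - {"x":0,"y":0,"z":0.003,"twist":0}

```text
time: 24.7
tool_pos: [405.6, -187.4, 73.0]
tcp_rot: [3.141, -0.0, -0.106]
contact_force: [0.2, -1.0, 0.1]
grip_width: 0.2
finger_force: 0.2
```

Emit:
play_rows:
  commands:
    - {"x":0,"y":0,"z":0.001,"twist":0}
    - {"x":0,"y":0,"z":0.002,"twist":0}
    - {"x":0,"y":0,"z":0.003,"twist":0}
    - {"x":0,"y":0,"z":0.004,"twist":0}
    - {"x":0,"y":0,"z":0.005,"twist":0}
    - {"x":0,"y":0,"z":0.005,"twist":0}
    - {"x":0,"y":0,"z":0.005,"twist":0}
    - {"x":0,"y":0,"z":0.005,"twist":0}

```text
time: 25.5
tool_pos: [406.0, -187.6, 68.3]
tcp_rot: [3.141, -0.001, -0.106]
contact_force: [1.6, 0.4, 5.4]
grip_width: 0.3
finger_force: 2.3
```

Emit:
play_rows:
  commands:
    - {"x":0,"y":0,"z":-0.004,"twist":0}
    - {"x":0,"y":0,"z":-0.015,"twist":0}
    - {"x":0,"y":0,"z":-0.035,"twist":0}
    - {"x":0,"y":0,"z":-0.06,"twist":0}
    - {"x":0,"y":0,"z":-0.09,"twist":0}
    - {"x":0,"y":0,"z":-0.12,"twist":0}
    - {"x":0,"y":0,"z":-0.14,"twist":0}
    - {"x":0,"y":0,"z":-0.14,"twist":0}

```text
time: 26.3
tool_pos: [406.4, -187.9, 211.0]
tcp_rot: [3.139, -0.005, -0.106]
contact_force: [0.6, -0.3, -0.5]
grip_width: 0.3
finger_force: 0.0
```

```bash
python3 chk.py | sed -n 8,13p; python3 - <<'E'
from h import *
from plant import bot
d=pickle.load(open("c0.pkl","rb"))["top"]["pixels"];t=bot.capture("top")["pixels"]
for nm,(u,v) in dict(bottle=(239,198),beaker=(247,170),funnel=(336,197)).items():
    print(nm,np.abs(t[v-8:v+9,u-8:u+9].astype(int)-d[v-8:v+9,u-8:u+9]).mean().round(1))
o=bot.get_obs();print(o["time"],o["tool_pos"].round(1),o["contact_force"].round(1))
E
```

```text
[131 131 131 132 133 137 149 166 180 187 188 196 212 228 238 242]
 [131 131 131 131 135 147 165 180 186 188 196 212 228 238 242 243]
 [132 132 133 133 140 157 176 185 187 195 212 228 238 242 243 243]
 [132 133 134 135 145 164 179 185 194 211 228 238 242 243 243 243]
 [132 133 134 137 149 171 187 197 212 227 237 242 243 243 244 244]
 [133 133 134 136 153 180 200 214 226 236 241 243 243 244 244 243]
bottle 4.4
beaker 11.4
funnel 70.3
26.4 [ 405.2 -187.1  208.1] [ 0.4  0.5 -1.1]
```

```bash
python3 -c "
from plant import bot
print(bot.close_job())"
```

```text
the job is handed in; nothing more can be done
None
```

I tared the scale, laid the shaft balanced in the V, pressed the store key, and handed the job in at about 26 s of the 72 s limit. The drive end sat at the same pixels before and after the store press. I never approached the bottle, beaker or funnel, but my final top-view check was conclusive only for the bottle.

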